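# Turn the culture dish under reading onto the light pad

### The arm

A 6-joint arm with a two-finger parallel gripper is mounted at the origin on the work surface. World frame = base frame: x ahead of the robot, y to its left, z up, the work surface at z = 0. Lengths are in m, angles in rad, forces in N, time in s.
With the tool pointing down it reaches from about 0.3 to 0.85 m from the base axis. Payload 5.4 kg.
Tool frame: the origin (TCP) lies midway between the tips of the shut fingers; the grasp point (between the pads) lies 19 mm behind it (pinch_z is the distance from the TCP to the grasp point, in m); z points along the fingers, y is the line along which they close (so a half turn about z gives the same grasp; the last joint's range is limited). The gripper opens to 85 mm and grips with 20 to 120 N. Pads are 22 mm wide; open, the fingers measure 114 mm over their backs; the gripper's body (76 mm by 85 mm) begins 54 mm behind the grasp point. The pads swing forward as they close: fully open they stand 13 mm farther back than shut.
Start: joints at [-1.507, 0.158, 1.597, -0, 1.386, -0.21], TCP at [0.155, -0.554, 0.231] pointing down, gripper open.
Joint ranges: [-2.91, 2.91], [-0.94, 2.29], [0.18, 2.7], [-1.29, 4.43], [0.17, 2.64], [-3, 3]. Speed limits (rad/s): [2.57, 2.57, 3.14, 3.14, 3.14, 3.14].

### API

Orientations are given as a unit quaternion [w, x, y, z].
In Python, from cell import state, read_camera, calibration, finish_job, pinch_z gives the robot as it stands. The module is installed in compiled form; this text tells all that it offers.
- The arm moves only by the tool carry_out, never from a script. Its argument "plan" is a list of rows, each an object of numbers: "x", "y", "z": the shift along the world's x, y, z in m; "ax", "ay", "az": the turn, a rotation vector about the world's x, y, z in rad; "claw": the opening, from 0 (shut) to 1 (fully open). A call has 1 to 5 rows; each row is the pose to reach, as a shift and turn from the pose commanded when the call began; what a row does not reach only later rows make up. A row lasts 1/8 s, in which the tool goes at most 62.5 mm and 10.7 degrees, less where a joint would pass 70% of its speed; a pose out of reach is approached as far as the arm can. A call with a gripper value outside its range is refused whole. The fingers move at their own pace and stop on an object; "grip_force" is the grip in N (left out, the last holds). Time passes only in rows, so rows that repeat a pose let the fingers close. It gives the time, the measured TCP pose, the force, the opening and the grip force at its end, in the units of the state.
- state(): the state, without advancing time (a new reading comes with each control period).
- read_camera(name): name is "side" or "top" or "wrist"; returns (picture, depth): 420x560x3 uint8, red, green, blue; 420x560 float32, m along the optical axis (not along the pixel's ray), 0 where there is no reading.
- calibration(name): a dict with "intrinsics" (3x3 intrinsics, pixels), "rvec" (rotation vector, rad) and "tvec" (3), from world to camera coordinates, as OpenCV has them; the wrist camera has in their place "hand_eye" (4x4, takes a point from camera to tool coordinates, whose origin is the TCP and whose axes are the flange's). Camera axes: x right, y down, z forward; pixel columns grow to the right and rows downward; lengths in m; the calibration is good to about 2 mm. A picture is of the moment at which its call begins: read the wrist's pose just before it. calibration takes no time and is no camera call.
- finish_job(): hands the job in; it is judged then, once.
The state is a dict: "clock": time; "joint_positions": joint angles; "qd": joint speeds; "effort": joint torques, N m; "tcp_pos": TCP position; "ee_rot": TCP orientation; "contact_force": force on the tool from outside, world axes, zero at the start; "wrist_torque": the same for the moment, N m; "grip_width": finger opening in m; "finger_force": force on a finger pad.
Only numpy, scipy, OpenCV 4.12 (cv2) and the standard library are available. Lean on these libraries where they do the work, as an engineer would, in place of code of your own. Each camera call takes 0.05 s, during which the arm holds its last target. There are 200 camera calls.

### The job

Push on one or more of the carousel's ball-ended spokes with the tip of a finger and turn the carousel, either way round, until the red culture dish stands wholly over the round white light pad, then let go and leave it at rest there. Push steadily rather than spinning it, do not touch the cups or the dishes, leave all three dishes lying in their cups, and do not disturb the spare dishes, jar, tube rack and wash bottle standing around.

Things in the scene. Friction and masses are not known exactly. Their poses are not given: they have to be found in the camera images.
- carousel (a joint): turn of the carousel about its upright axis from where it started (rad, reads 0 at the start, positive is anticlockwise seen from above, no end stops). It has light friction (about 0.1 N m, so about 1 N at the spokes) and stays where it is left, without springs or detents
- pad (a point): centre of the top of the round white light pad (84 mm across, in a black rim 100 mm across, top at 10 mm above the table). It is part of the fixed stand under the carousel, 100 mm from the carousel's axis; the stand's grey foot (104 mm across, 12 mm high) lies under the hub, and nothing of the stand but its central column is higher than 12 mm
- red_dish: loose round culture dish with red contents, 60 mm across, 15 mm high, about 30 g; origin at the centre of its underside; it sits in the carousel's red cup, which lies on the x axis of the spokes frame. This is the dish to bring over the pad
- yellow_dish: loose round culture dish with yellow contents, 60 mm across, 15 mm high, about 30 g; origin at the centre of its underside; it sits in the carousel's yellow cup, 120 degrees anticlockwise from the red one
- green_dish: loose round culture dish with green contents, 60 mm across, 15 mm high, about 30 g; origin at the centre of its underside; it sits in the carousel's green cup, 120 degrees clockwise from the red one
- red_cup (a point): centre of the red dish's cup floor on the carousel, 100 mm from the axis, 44 mm above the table; the cup is an aluminium ring 69 mm across, 10 mm high, its rim 50 mm above the table
- yellow_cup (a point): the same for the yellow dish's cup
- green_cup (a point): the same for the green dish's cup
- cups: the three aluminium cups and their flat arms, turning with the carousel; origin on the axis, 40 mm above the table; not to be pushed on. At 115 mm from the axis some 70 mm is free between a spoke and the next cup; under the spokes about 35 mm is free down to the stand
- spokes: three level round black spokes, 12 mm thick, centred 56 mm above the table, from the hub to blue balls (22 mm across) centred 138 mm from the axis. They turn with the carousel, midway between the cups: at 60, 180 and 300 degrees anticlockwise from this frame's x axis, which points from the axis to the red cup. Origin on the axis, 40 mm above the table
- spares: bystander: stack of two white spare dishes, 60 mm across, 30 mm high; origin at the centre of the underside; it stands at one side of the carousel, 0.2 m or more from its axis
- jar: bystander: small glass jar with a blue lid, 44 mm across, 50 mm high; origin at the centre of the underside; it stands at one side of the carousel, 0.2 m or more from its axis
- rack: bystander: red tube rack with ten blue-capped tubes, 200 x 84 mm, 112 mm high; origin at the centre of the underside
- wash: bystander: white bottle with a red cap, 68 mm across, 170 mm high; origin at the centre of the underside
Not all that is in view belongs to the job. Of the things shaped like the yellow_dish, the yellow one is meant.

How it is judged:
On the way:
1. a finger pushes on a spoke (contact force between the fingers and spokes above 0.3 N).
At the end, for the whole second after the job is handed in: The red dish's centre is within 12 mm (seen from above) of the light pad's centre, the carousel is at rest, all three dishes lie in their cups, and the four bystanders are within 15 mm of where they stood (horizontal distance between red_dish and pad below 0.012 m and velocity of joint carousel between -0.03 and 0.03 rad/s and horizontal distance between red_dish and red_cup below 0.006 m and horizontal distance between yellow_dish and yellow_cup below 0.006 m and horizontal distance between green_dish and green_cup below 0.006 m and z of each of red_dish, yellow_dish, green_dish in the frame of spokes below 0.008 m and distance of each of spares, jar, rack, wash from where it was at the start of the episode below 0.015 m); the robot touches nothing.
It fails at once if a dish is lifted, tipped or leaves its cup (horizontal distance between red_dish and red_cup above 0.008 m or z of any of red_dish, yellow_dish, green_dish in the frame of spokes above 0.01 m or angle between any of red_dish, yellow_dish, green_dish's own z axis and vertical above 0.2 rad or horizontal distance between yellow_dish and yellow_cup above 0.008 m or horizontal distance between green_dish and green_cup above 0.008 m).
It fails at once if the robot touches a dish (contact force between any of the fingers, the arm and red_dish above 0.5 N or contact force between any of the fingers, the arm and yellow_dish above 0.5 N or contact force between any of the fingers, the arm and green_dish above 0.5 N).
It fails at once if the robot pushes on the cups instead of the spokes (contact force between any of the fingers, the arm and cups above 1 N).
It fails at once if the carousel is spun (faster than 2.5 rad/s) (velocity of joint carousel above 2.5 rad/s or velocity of joint carousel below -2.5 rad/s).
It fails at once if a bystander is moved by more than 15 mm or tipped (distance of any of spares, jar, rack, wash from where it was at the start of the episode above 0.015 m or angle between any of spares, jar, rack, wash's own z axis and vertical above 0.25 rad).
It also fails if it takes over 56 s, if anything falls off the work surface, if the arm or the gripper's body presses on something with over 40 N, if the wrist force passes 120 N, or if a joint passes its speed limit or range.

## Working session

There is one attempt and no reset: what is moved stays moved. The work goes in short steps, Python scripts to look and compute and a tool call to move; the robot and the scene stay as the last step left them, time stands still between calls to the robot, and variables do not carry over. Pictures are saved under pics/ and viewed, at most 10 in all, crops included, and the job is handed in when it is done.

Besides the shell and the picture viewer there is one more tool, called after "Request:" as name(argument=value, ...) on one line, values as JSON. carry_out: Moves the arm, as the interface text tells. Its arguments: {"type":"object","properties":{"plan":{"type":"array"},"grip_force":{"type":"number"}},"required":["plan"]}

```bash
mkdir -p pics
python3 - <<'E'
from cell import *
import cv2,numpy as np
for n in("top","side"):
    p,d=read_camera(n); cv2.imwrite(f"pics/{n}0.png",p[:,:,::-1]); np.savez(f"{n}0.npz",p=p,d=d)
    print(calibration(n))
print(state(),pinch_z)
E
```

```text
{'intrinsics': array([[393.65192374,   0.        , 274.3288088 ],
       [  0.        , 393.65192374, 204.71140802],
       [  0.        ,   0.        ,   1.        ]]), 'rvec': array([ 2.12829117, -2.17081817,  0.10552834]), 'tvec': array([0.02206575, 0.6357543 , 1.02462582])}
{'intrinsics': array([[491.48647664,   0.        , 276.40998659],
       [  0.        , 491.48647664, 210.82167068],
       [  0.        ,   0.        ,   1.        ]]), 'rvec': array([ 0.98124176, -2.4138608 ,  1.0878111 ]), 'tvec': array([0.45974735, 0.31999157, 1.28930804])}
{'clock': 0.1, 'joint_positions': array([-1.50709959e+00,  1.59025136e-01,  1.59810858e+00, -9.52070083e-06,
        1.38621292e+00, -2.10093727e-01]), 'qd': array([ 0.00088824, -0.00236519, -0.00313854,  0.00148674,  0.00071661,
        0.00012412]), 'effort': array([ 9.92232672e-04, -3.96987820e+01, -3.32338500e+01, -1.52262578e-04,
        4.18083000e-03, -4.49895854e-07]), 'tcp_pos': array([ 0.15541468, -0.55302951,  0.23039225]), 'ee_rot': array([-8.74988879e-04,  9.90643971e-01,  1.36468873e-01,  5.94712249e-05]), 'contact_force': array([-0.4861541 , -0.14660979,  0.12670106]), 'wrist_torque': array([ 0.00893864, -0.00272708, -0.01252531]), 'finger_force': 0.0, 'grip_width': 0.08545055418291296} 0.0187
```

View pics/top0.png

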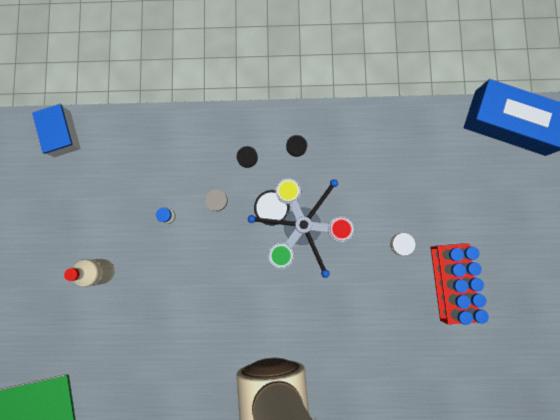

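View pics/side0.png

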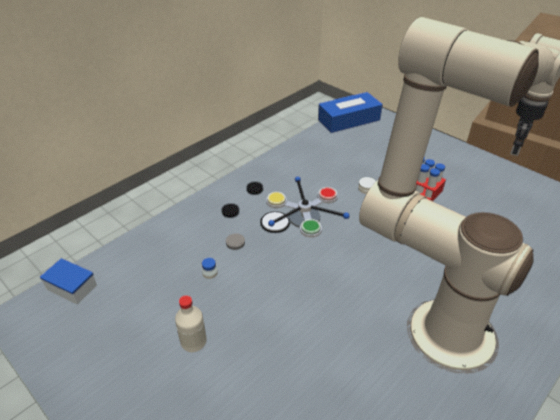

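The top view shows the hub at about (304,225), the pad at (271,207), and the red dish at (342,229), yellow at (288,190) and green at (281,256). The spoke balls are at (334,183), (251,219) and (325,273). The spares are at (403,244), the rack is to the right, the jar is at (165,215), and the wash bottle is at the left.

```bash
cat > h.py <<'E'
import numpy as np,cv2
from cell import *
def ray(n,uv,z):
    c=calibration(n);K=c["intrinsics"];R=cv2.Rodrigues(c["rvec"])[0];t=c["tvec"]
    o=-R.T@t; d=R.T@np.linalg.solve(K,[uv[0],uv[1],1]); return o+d*(z-o[2])/d[2]
def blobs(p,lo,hi,amin,roi):
    h=cv2.cvtColor(p,cv2.COLOR_RGB2HSV); m=cv2.inRange(h,np.array(lo),np.array(hi))
    k=np.zeros_like(m);x0,y0,x1,y1=roi;k[y0:y1,x0:x1]=255
    n,l,s,c=cv2.connectedComponentsWithStats(m&k)
    return [(c[i].round(1),int(s[i,4])) for i in range(1,n) if s[i,4]>=amin]
def scene(p,n="top",roi=(225,165,365,290)):
    out={}
    for k,lo,hi,z,a in[("red",(0,150,90),(8,255,255),.059,60),("yel",(22,140,90),(35,255,255),.059,60),("grn",(45,140,60),(80,255,255),.059,60),("ball",(100,140,50),(125,255,255),.058,8)]:
        out[k]=[(ray(n,c,z)[:2].round(4),a_) for c,a_ in blobs(p,lo,hi,a,roi)]
    return out
E
python3 - <<'E'
from h import *
for n,roi in(("top",(225,165,365,290)),("side",(215,165,355,245))):
    p=np.load(n+"0.npz")["p"]; s=scene(p,n,roi)
    for k in s: print(n,k,s[k])
    B=np.array([b[0] for b in s["ball"]]); C=np.array([s[k][0][0] for k in("red","yel","grn")])
    print("axis balls",B.mean(0),"cups",C.mean(0))
    for X in(B,C): v=X-X.mean(0);print(np.hypot(*v.T),np.degrees(np.arctan2(v[:,1],v[:,0])))
p=np.load("top0.npz")["p"]
# pad: white region in ROI + black rim ellipse
h=cv2.cvtColor(p,cv2.COLOR_RGB2HSV)
for nm,lo,hi,roi in(("white",(0,0,205),(180,40,255),(250,185,296,228)),("spare",(0,0,190),(180,40,255),(385,225,425,262)),("jar",(100,140,50),(125,255,255),(150,200,185,230))):
    for c,a in blobs(p,lo,hi,15,roi): print(nm,c,a,ray("top",c,{"white":.01,"spare":.03,"jar":.05}[nm])[:2])
for n,uv in(("top",(271,207)),("side",(275,222))): print(n,"pad eye",ray(n,uv,.01)[:2])
cr=cv2.resize(p[165:290,225:365],None,fx=5.5,fy=4.8*5.5/4.8*0.87,interpolation=cv2.INTER_CUBIC); cr=cv2.resize(p[170:275,225:365],None,fx=5.7,fy=5.7,interpolation=cv2.INTER_CUBIC)
cv2.imwrite("pics/crop.png",cr[:,:,::-1])
E
```

```text
top red [(array([ 0.5669, -0.1651]), 244)]
top yel [(array([ 0.6722, -0.0275]), 247)]
top grn [(array([ 0.5005, -0.0046]), 250)]
top ball [(array([ 0.6887, -0.1501]), 42), (array([0.5978, 0.0709]), 44), (array([ 0.4524, -0.1188]), 45)]
axis balls [ 0.57963333 -0.066     ] cups [ 0.57986667 -0.06573333]
[0.13772562 0.1381001  0.13775399] [ -37.63538606   82.44099799 -157.46225425]
[0.10020913 0.09993614 0.1001816 ] [-97.43469469  22.49343957 142.39421274]
side red [(array([ 0.5661, -0.1641]), 79)]
side yel [(array([ 0.6716, -0.0268]), 69)]
side grn []
side ball [(array([ 0.6896, -0.1506]), 12), (array([ 0.4519, -0.1177]), 23), (array([0.5971, 0.0705]), 17)]Traceback (most recent call last):
  File "<stdin>", line 5, in <module>
IndexError: list index out of range
```

Run:
```python
from h import *
from scipy.optimize import least_squares
ax=np.array([.5797,-.0659])
p=np.load("top0.npz")["p"]
h=cv2.cvtColor(p,cv2.COLOR_RGB2HSV)
# white->rim boundary: radial scan from approximate pad centre, in world plane z=.01
c=calibration("top")
def pix(X): return cv2.projectPoints(np.array(X,float),c["rvec"],c["tvec"],c["intrinsics"],None)[0].reshape(-1,2)
c0=ray("top",(271,207),.01)[:2]; g=cv2.cvtColor(p,cv2.COLOR_RGB2GRAY).astype(np.float32)
for it in range(3):
    pts=[]
    for th in np.radians(np.arange(0,360,6)):
        r=np.arange(.034,.058,.0005); P=np.c_[c0[0]+r*np.cos(th),c0[1]+r*np.sin(th),0*r+.01]; uv=pix(P).astype(np.float32)
        q=cv2.remap(g,uv[:,:1].copy(),uv[:,1:].copy(),cv2.INTER_LINEAR).ravel()
        if q[0]>180 and q.min()<70:
            i=np.argmax(q<120); pts.append(P[i,:2])
    pts=np.array(pts); s=least_squares(lambda v:np.hypot(*(pts-v[:2]).T)-v[2],[*c0,.042],loss="soft_l1",f_scale=.001)
    c0=s.x[:2]
print(len(pts),s.x,np.abs(s.fun).max(),"r",np.hypot(*(c0-ax)),"ang",np.degrees(np.arctan2(*(c0-ax)[::-1])))
for nm,lo,hi,roi,z in(("spare",(0,0,190),(180,40,255),(385,225,425,262),.03),("jar",(100,140,50),(125,255,255),(150,200,185,230),.05)):
    for cc,a in blobs(p,lo,hi,15,roi): print(nm,cc,a,ray("top",cc,z)[:2])
print("rack corner",ray("top",(432,246),.06),ray("top",(441,322),.06),ray("top",(216,200),.015),ray("top",(247,157),.015),ray("top",(297,146),.015))
cr=cv2.resize(p[170:275,225:365],None,fx=5.7,fy=5.7,interpolation=cv2.INTER_CUBIC)
cv2.imwrite("pics/crop.png",cr[:,:,::-1])
```

```text
39 [0.63365723 0.01886109 0.04291005] 0.006399288874935724 r 0.10047797887699615 ang 57.5199766111651
spare [403.8 243.7] 390 [ 0.52494642 -0.33402956]
jar [162.8 214.5] 169 [0.61455977 0.30854207]
rack corner [ 0.51721071 -0.3970584   0.06      ] [ 0.32577521 -0.4070608   0.06      ] [0.65543583 0.17145208 0.015     ] [0.77522857 0.08412321 0.015     ] [ 0.80340622 -0.05671546  0.015     ]
```

View pics/crop.png

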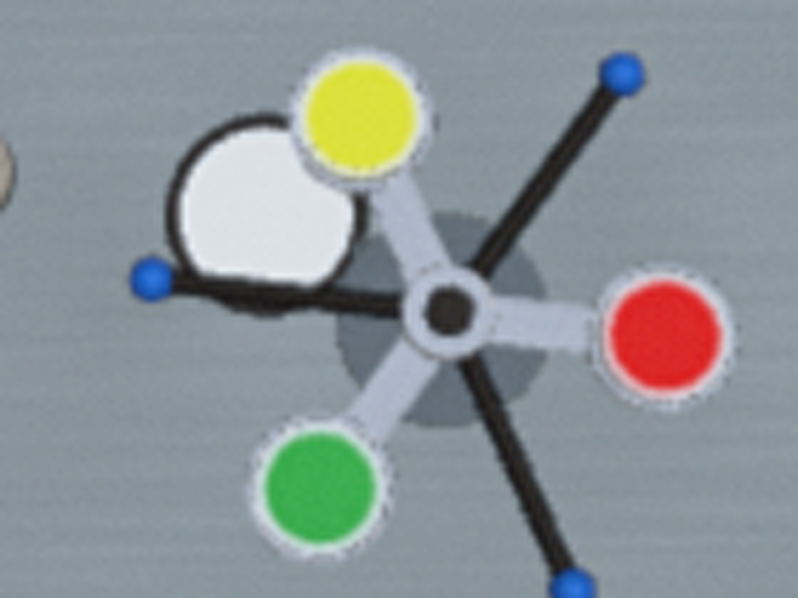

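The pad lies at 57.5° about the axis at (0.580, -0.066), and red is at -97.5°. So I need +155°, by pushing the spoke that now stands at -157.5°. Next I'll compute the waypoints.

```bash
cat >> h.py <<'E'
AX=np.array([.5797,-.0659]); TX=np.radians(15.7)
def wp(phi,gap=0,r0=.11):
    f=np.radians(phi); u=np.array([np.cos(f),np.sin(f)]); t=np.array([-u[1],u[0]])
    a=f+np.pi/2-TX; ext=.011*abs(np.cos(a))+.0145*abs(np.sin(a))
    return AX+r0*u-(.006+ext+gap)*t
E
python3 - <<'E'
from h import *
a=wp(-157.5,.015); print("approach",a, a-[.1554,-.553])
P=[a]+[wp(f) for f in np.arange(-157.5,-1,5)]
for f,q in zip(np.r_[-162.5,np.arange(-157.5,-1,5)],P): print(f,q.round(4),(q-a).round(3))
E
```

```text
approach [ 0.4640286  -0.07408839] [0.3086286  0.47891161]
-162.5 [ 0.464  -0.0741] [0. 0.]
-157.5 [ 0.4698 -0.0879] [ 0.006 -0.014]
-152.5 [ 0.4718 -0.0968] [ 0.008 -0.023]
-147.5 [ 0.4745 -0.1056] [ 0.011 -0.031]
-142.5 [ 0.4781 -0.1142] [ 0.014 -0.04 ]
-137.5 [ 0.4825 -0.1226] [ 0.018 -0.049]
-132.5 [ 0.4876 -0.1307] [ 0.024 -0.057]
-127.5 [ 0.4935 -0.1384] [ 0.03  -0.064]
-122.5 [ 0.5002 -0.1457] [ 0.036 -0.072]
-117.5 [ 0.5077 -0.1524] [ 0.044 -0.078]
-112.5 [ 0.5158 -0.1585] [ 0.052 -0.084]
-107.5 [ 0.5245 -0.1638] [ 0.061 -0.09 ]
-102.5 [ 0.5339 -0.1684] [ 0.07  -0.094]
-97.5 [ 0.5437 -0.1721] [ 0.08  -0.098]
-92.5 [ 0.5539 -0.1749] [ 0.09  -0.101]
-87.5 [ 0.5645 -0.1767] [ 0.1   -0.103]
-82.5 [ 0.5753 -0.1774] [ 0.111 -0.103]
-77.5 [ 0.5861 -0.1771] [ 0.122 -0.103]
-72.5 [ 0.5961 -0.1761] [ 0.132 -0.102]
-67.5 [ 0.6046 -0.1747] [ 0.141 -0.101]
-62.5 [ 0.613  -0.1726] [ 0.149 -0.098]
-57.5 [ 0.6213 -0.1698] [ 0.157 -0.096]
-52.5 [ 0.6295 -0.1663] [ 0.166 -0.092]
-47.5 [ 0.6375 -0.1621] [ 0.174 -0.088]
-42.5 [ 0.6453 -0.1572] [ 0.181 -0.083]
-37.5 [ 0.6527 -0.1515] [ 0.189 -0.077]
-32.5 [ 0.6597 -0.1451] [ 0.196 -0.071]
-27.5 [ 0.6661 -0.1381] [ 0.202 -0.064]
-22.5 [ 0.6721 -0.1304] [ 0.208 -0.056]
-17.5 [ 0.6773 -0.122 ] [ 0.213 -0.048]
-12.5 [ 0.6819 -0.1131] [ 0.218 -0.039]
-7.5 [ 0.6857 -0.1037] [ 0.222 -0.03 ]
-2.5 [ 0.6886 -0.0939] [ 0.225 -0.02 ]
```

Request:
carry_out(plan=[{"claw": 0, "z": 0.03}, {"claw": 0, "x": 0.05, "y": 0.06, "z": 0.03}, {"claw": 0, "x": 0.1, "y": 0.12, "z": 0.03}, {"claw": 0, "x": 0.15, "y": 0.19, "z": 0.03}, {"claw": 0, "x": 0.2, "y": 0.26, "z": 0.03}])

```text
schema error: expected keys x, y, z, ax, ay, az, claw
```

Request:
carry_out(plan=[{"x": 0, "y": 0, "z": 0.03, "ax": 0, "ay": 0, "az": 0, "claw": 0}, {"x": 0.04, "y": 0.045, "z": 0.03, "ax": 0, "ay": 0, "az": 0, "claw": 0}, {"x": 0.08, "y": 0.09, "z": 0.03, "ax": 0, "ay": 0, "az": 0, "claw": 0}, {"x": 0.12, "y": 0.135, "z": 0.03, "ax": 0, "ay": 0, "az": 0, "claw": 0}, {"x": 0.155, "y": 0.18, "z": 0.03, "ax": 0, "ay": 0, "az": 0, "claw": 0}])

```text
clock: 0.72
tcp_pos: [0.3114, -0.3717, 0.2609]
ee_rot: [-0.0, 0.991, 0.136, 0.0]
contact_force: [1.0, 0.2, 0.5]
grip_width: 0.0001
finger_force: 0.0
```

Request:
carry_out(plan=[{"x": 0.03, "y": 0.055, "z": 0, "ax": 0, "ay": 0, "az": 0, "claw": 0}, {"x": 0.06, "y": 0.11, "z": 0, "ax": 0, "ay": 0, "az": 0, "claw": 0}, {"x": 0.09, "y": 0.165, "z": 0, "ax": 0, "ay": 0, "az": 0, "claw": 0}, {"x": 0.115, "y": 0.22, "z": 0, "ax": 0, "ay": 0, "az": 0, "claw": 0}, {"x": 0.135, "y": 0.265, "z": 0, "ax": 0, "ay": 0, "az": 0, "claw": 0}])

```text
clock: 1.35
tcp_pos: [0.4458, -0.1062, 0.261]
ee_rot: [-0.0, 0.991, 0.137, -0.0]
contact_force: [1.0, -0.7, 1.0]
grip_width: -0.0003
finger_force: 0.0
```

Request:
carry_out(plan=[{"x": 0.019, "y": 0.035, "z": 0, "ax": 0, "ay": 0, "az": 0, "claw": 0}, {"x": 0.019, "y": 0.035, "z": -0.05, "ax": 0, "ay": 0, "az": 0, "claw": 0}, {"x": 0.019, "y": 0.035, "z": -0.1, "ax": 0, "ay": 0, "az": 0, "claw": 0}, {"x": 0.019, "y": 0.035, "z": -0.13, "ax": 0, "ay": 0, "az": 0, "claw": 0}, {"x": 0.019, "y": 0.035, "z": -0.13, "ax": 0, "ay": 0, "az": 0, "claw": 0}])

```text
clock: 1.98
tcp_pos: [0.4621, -0.0725, 0.1286]
ee_rot: [-0.002, 0.991, 0.136, -0.003]
contact_force: [0.8, 0.2, 0.5]
grip_width: -0.0003
finger_force: 0.0
```

Run:
```python
from h import *
p,d=read_camera("side"); print(state()["tcp_pos"]); cv2.imwrite("pics/s1.png",cv2.resize(p[120:270,180:400],None,fx=3.6,fy=3.6)[:,:,::-1])
```

```text
[ 0.46377927 -0.07327021  0.13079642]
```

View pics/s1.png

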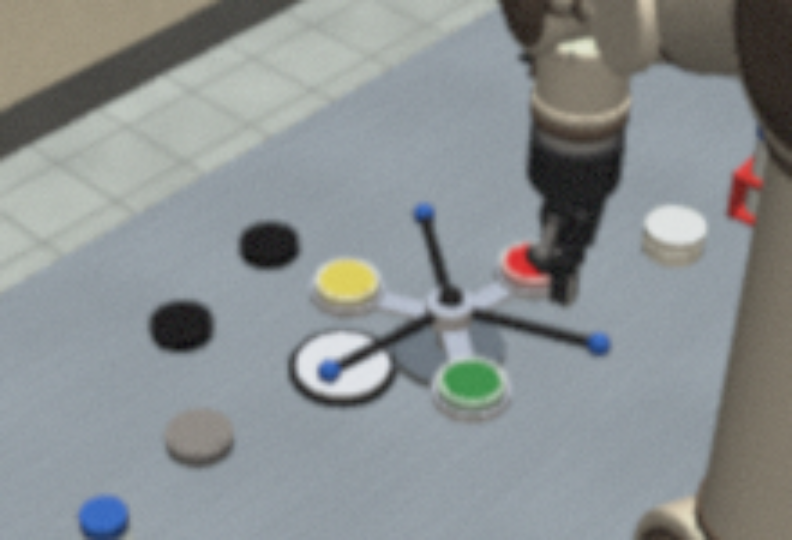

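The fingertip is at crop pixel (565,300), above and behind the near spoke, whose ball is at (598,343), and it is clear of the green cup. I'll go down and push.

Request:
carry_out(plan=[{"x": 0, "y": 0, "z": -0.03, "ax": 0, "ay": 0, "az": 0, "claw": 0}, {"x": 0, "y": 0, "z": -0.06, "ax": 0, "ay": 0, "az": 0, "claw": 0}, {"x": 0, "y": 0, "z": -0.09, "ax": 0, "ay": 0, "az": 0, "claw": 0}, {"x": 0, "y": 0, "z": -0.09, "ax": 0, "ay": 0, "az": 0, "claw": 0}, {"x": 0.003, "y": -0.007, "z": -0.09, "ax": 0, "ay": 0, "az": 0, "claw": 0}])

```text
clock: 2.65
tcp_pos: [0.4691, -0.0813, 0.0434]
ee_rot: [0.001, 0.991, 0.137, 0.001]
contact_force: [0.3, -0.5, -0.4]
grip_width: -0.0001
finger_force: 0.0
```

Request:
carry_out(plan=[{"x": 0.003, "y": -0.007, "z": 0, "ax": 0, "ay": 0, "az": 0, "claw": 0}, {"x": 0.005, "y": -0.016, "z": 0, "ax": 0, "ay": 0, "az": 0, "claw": 0}, {"x": 0.008, "y": -0.024, "z": 0, "ax": 0, "ay": 0, "az": 0, "claw": 0}, {"x": 0.011, "y": -0.033, "z": 0, "ax": 0, "ay": 0, "az": 0, "claw": 0}, {"x": 0.015, "y": -0.042, "z": 0, "ax": 0, "ay": 0, "az": 0, "claw": 0}])

```text
clock: 3.28
tcp_pos: [0.4825, -0.1231, 0.0411]
ee_rot: [-0.0, 0.991, 0.136, -0.0]
contact_force: [-0.3, 1.8, -0.3]
grip_width: 0.0002
finger_force: 0.5
```

Run:
```python
from h import *
s0=state();p,d=read_camera("top"); s=scene(p,"top",(215,155,375,300)); print(s0["tcp_pos"],s0["contact_force"]); 
for k in s: 
  for q,a in s[k]: v=q-AX; print(k,a,q,np.degrees(np.arctan2(v[1],v[0])).round(1),np.hypot(*v).round(3))
```

```text
[ 0.48247527 -0.12310374  0.04114699] [-0.28599861  1.75899928 -0.29217764]
red 238 [ 0.5992 -0.164 ] -78.8 0.1
yel 252 [ 0.6551 -0.    ] 41.2 0.1
grn 247 [ 0.485  -0.0334] 161.1 0.1
ball 42 [ 0.7104 -0.1104] -18.8 0.138
ball 44 [0.5534 0.0693] 101.0 0.138
```

Request:
carry_out(plan=[{"x": 0.005, "y": -0.008, "z": 0, "ax": 0, "ay": 0, "az": 0, "claw": 0}, {"x": 0.011, "y": -0.016, "z": 0, "ax": 0, "ay": 0, "az": 0, "claw": 0}, {"x": 0.018, "y": -0.023, "z": 0, "ax": 0, "ay": 0, "az": 0, "claw": 0}, {"x": 0.025, "y": -0.03, "z": 0, "ax": 0, "ay": 0, "az": 0, "claw": 0}, {"x": 0.033, "y": -0.036, "z": 0, "ax": 0, "ay": 0, "az": 0, "claw": 0}])

```text
clock: 3.95
tcp_pos: [0.5159, -0.159, 0.0412]
ee_rot: [-0.0, 0.991, 0.136, -0.0]
contact_force: [-1.1, 0.4, 0.2]
grip_width: -0.0003
finger_force: 0.5
```

Request:
carry_out(plan=[{"x": 0.009, "y": -0.005, "z": 0, "ax": 0, "ay": 0, "az": 0, "claw": 0}, {"x": 0.018, "y": -0.01, "z": 0, "ax": 0, "ay": 0, "az": 0, "claw": 0}, {"x": 0.028, "y": -0.014, "z": 0, "ax": 0, "ay": 0, "az": 0, "claw": 0}, {"x": 0.038, "y": -0.016, "z": 0, "ax": 0, "ay": 0, "az": 0, "claw": 0}, {"x": 0.049, "y": -0.018, "z": 0, "ax": 0, "ay": 0, "az": 0, "claw": 0}])

```text
clock: 4.58
tcp_pos: [0.5651, -0.1766, 0.0412]
ee_rot: [-0.0, 0.991, 0.136, -0.0]
contact_force: [-1.0, 0.6, 0.8]
grip_width: 0.0002
finger_force: 0.5
```

```bash
cat > look.py <<'E'
from h import *
s0=state();p,d=read_camera("top"); s=scene(p,"top",(215,155,375,300)); print(s0["clock"],s0["tcp_pos"],s0["contact_force"]); 
for k in s: 
  for q,a in s[k]: v=q-AX; print(k,a,q,np.degrees(np.arctan2(v[1],v[0])).round(1),np.hypot(*v).round(3))
cv2.imwrite("pics/last.png",p[:,:,::-1])
E
python3 look.py
```

```text
4.575 [ 0.56505432 -0.17660886  0.04119457] [-0.96160865  0.59056807  0.77629917]
red 230 [ 0.6673 -0.1129] -28.2 0.099
yel 256 [0.5769 0.0339] 91.6 0.1
ball 40 [0.6971 0.0067] 31.7 0.138
ball 48 [ 0.4586 -0.0009] 151.8 0.137
```

Request:
carry_out(plan=[{"x": 0.011, "y": -0.001, "z": 0, "ax": 0, "ay": 0, "az": 0, "claw": 0}, {"x": 0.022, "y": 0, "z": 0, "ax": 0, "ay": 0, "az": 0, "claw": 0}, {"x": 0.032, "y": 0.001, "z": 0, "ax": 0, "ay": 0, "az": 0, "claw": 0}, {"x": 0.04, "y": 0.002, "z": 0, "ax": 0, "ay": 0, "az": 0, "claw": 0}, {"x": 0.049, "y": 0.004, "z": 0, "ax": 0, "ay": 0, "az": 0, "claw": 0}])

```text
clock: 5.25
tcp_pos: [0.6139, -0.1724, 0.0413]
ee_rot: [-0.0, 0.991, 0.136, -0.0]
contact_force: [-1.1, -0.2, 0.2]
grip_width: 0.0003
finger_force: 0.5
```

Request:
carry_out(plan=[{"x": 0.008, "y": 0.003, "z": 0, "ax": 0, "ay": 0, "az": 0, "claw": 0}, {"x": 0.017, "y": 0.006, "z": 0, "ax": 0, "ay": 0, "az": 0, "claw": 0}, {"x": 0.025, "y": 0.011, "z": 0, "ax": 0, "ay": 0, "az": 0, "claw": 0}, {"x": 0.032, "y": 0.015, "z": 0, "ax": 0, "ay": 0, "az": 0, "claw": 0}, {"x": 0.04, "y": 0.021, "z": 0, "ax": 0, "ay": 0, "az": 0, "claw": 0}])

```text
clock: 5.88
tcp_pos: [0.6539, -0.1513, 0.0413]
ee_rot: [0.0, 0.991, 0.136, -0.0]
contact_force: [-1.2, -0.1, -0.1]
grip_width: 0.0
finger_force: 0.6
```

```bash
python3 look.py
```

```text
5.875 [ 0.65386595 -0.15130414  0.04128004] [-1.15973368 -0.08910595 -0.12634916]
red 222 [ 0.6735 -0.0301] 20.9 0.1
yel 263 [ 0.5023 -0.0023] 140.6 0.1
ball 43 [0.6023 0.0703] 80.6 0.138
```

Request:
carry_out(plan=[{"x": 0.007, "y": 0.006, "z": 0, "ax": 0, "ay": 0, "az": 0, "claw": 0}, {"x": 0.013, "y": 0.013, "z": 0, "ax": 0, "ay": 0, "az": 0, "claw": 0}, {"x": 0.019, "y": 0.021, "z": 0, "ax": 0, "ay": 0, "az": 0, "claw": 0}, {"x": 0.024, "y": 0.028, "z": 0, "ax": 0, "ay": 0, "az": 0, "claw": 0}, {"x": 0.027, "y": 0.034, "z": 0, "ax": 0, "ay": 0, "az": 0, "claw": 0}])

```text
clock: 6.55
tcp_pos: [0.6808, -0.117, 0.0413]
ee_rot: [0.0, 0.991, 0.137, 0.0]
contact_force: [-1.4, 0.2, -0.6]
grip_width: -0.0001
finger_force: 0.5
```

```bash
python3 look.py
```

```text
6.55 [ 0.68082211 -0.11703388  0.04134807] [-1.35411968  0.15271277 -0.58116916]
red 216 [0.6519 0.0032] 43.7 0.1
ball 44 [0.5469 0.068 ] 103.8 0.138
ball 39 [ 0.4801 -0.1621] -136.0 0.138
```

Request:
carry_out(plan=[{"x": 0.003, "y": 0.008, "z": 0, "ax": 0, "ay": 0, "az": 0, "claw": 0}, {"x": 0.006, "y": 0.015, "z": 0, "ax": 0, "ay": 0, "az": 0, "claw": 0}, {"x": 0.007, "y": 0.02, "z": 0, "ax": 0, "ay": 0, "az": 0, "claw": 0}, {"x": 0.008, "y": 0.023, "z": 0, "ax": 0, "ay": 0, "az": 0, "claw": 0}, {"x": 0.008, "y": 0.025, "z": 0, "ax": 0, "ay": 0, "az": 0, "claw": 0}])

```text
clock: 7.22
tcp_pos: [0.6886, -0.0925, 0.0414]
ee_rot: [0.0, 0.991, 0.136, 0.0]
contact_force: [0.8, -0.4, -0.3]
grip_width: -0.0
finger_force: 0.5
```

```bash
python3 look.py
```

```text
7.225 [ 0.6886223  -0.09248176  0.04136138] [ 0.76200341 -0.35549105 -0.27918129]
red 171 [0.6352 0.0221] 57.8 0.104
ball 45 [0.5172 0.0566] 117.0 0.138
ball 46 [ 0.505  -0.1815] -122.9 0.138
```

The balls put red at about 57.0–57.1°, against 57.5° for the pad. I'll back away from the spoke and lift.

Request:
carry_out(plan=[{"x": 0, "y": -0.008, "z": 0, "ax": 0, "ay": 0, "az": 0, "claw": 0}, {"x": 0, "y": -0.016, "z": 0, "ax": 0, "ay": 0, "az": 0, "claw": 0}, {"x": 0, "y": -0.016, "z": 0.04, "ax": 0, "ay": 0, "az": 0, "claw": 0}, {"x": 0, "y": -0.016, "z": 0.09, "ax": 0, "ay": 0, "az": 0, "claw": 0}, {"x": 0, "y": -0.016, "z": 0.14, "ax": 0, "ay": 0, "az": 0, "claw": 0}])

```text
clock: 7.9
tcp_pos: [0.6882, -0.1094, 0.1827]
ee_rot: [-0.0, 0.991, 0.136, -0.0]
contact_force: [0.9, -0.3, 1.5]
grip_width: 0.0002
finger_force: 0.0
```

Request:
carry_out(plan=[{"x": -0.03, "y": -0.04, "z": 0.02, "ax": 0, "ay": 0, "az": 0, "claw": 0}, {"x": -0.07, "y": -0.08, "z": 0.02, "ax": 0, "ay": 0, "az": 0, "claw": 0}, {"x": -0.11, "y": -0.12, "z": 0.02, "ax": 0, "ay": 0, "az": 0, "claw": 0}, {"x": -0.14, "y": -0.15, "z": 0.02, "ax": 0, "ay": 0, "az": 0, "claw": 0}, {"x": -0.14, "y": -0.15, "z": 0.02, "ax": 0, "ay": 0, "az": 0, "claw": 0}])

```text
clock: 8.52
tcp_pos: [0.5466, -0.2613, 0.2016]
ee_rot: [0.0, 0.991, 0.134, -0.0]
contact_force: [1.0, -0.4, 0.3]
grip_width: 0.0
finger_force: 0.0
```

```bash
python3 look.py; python3 -c "
from h import *
p,d=read_camera('side');cv2.imwrite('pics/s2.png',p[:,:,::-1])
for q in scene(p,'side',(215,165,355,245)).items(): print(q)"
```

```text
8.525 [ 0.54661556 -0.26130161  0.20159323] [ 0.97192734 -0.44221006  0.28915448]
red 230 [0.634  0.0179] 57.1 0.1
yel 265 [ 0.4801 -0.0613] 177.4 0.1
grn 241 [ 0.6256 -0.1542] -62.5 0.1
ball 42 [ 0.7173 -0.0725] -2.7 0.138
ball 45 [0.5169 0.0563] 117.2 0.137
ball 45 [ 0.5055 -0.1818] -122.6 0.138
('red', [(array([0.633 , 0.0194]), 92)])
('yel', [(array([ 0.4792, -0.0604]), 88)])
('grn', [])
('ball', [(array([ 0.7167, -0.0713]), 13), (array([ 0.5042, -0.1801]), 16), (array([0.5165, 0.0563]), 25)])
```

View pics/last.png

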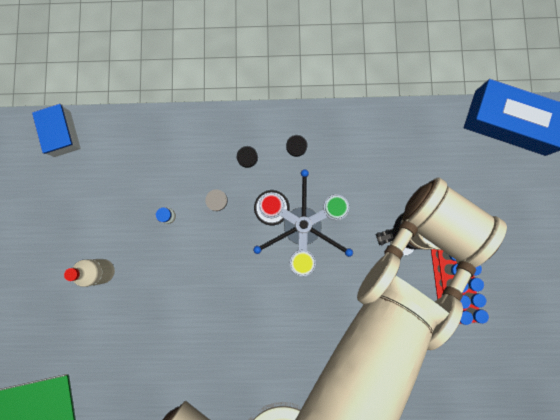

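The red dish is centred over the pad at pixel (271,205), within about 1 mm. All three dishes are seated, the arm is clear, and I see no sign that the bystanders moved.

```bash
python3 -c "
from cell import *
print(finish_job())"
```

```text
the job is handed in; nothing more can be done
None
```

I turned the carousel about 155° anticlockwise; the last camera check put the red dish about 1 mm from the light pad's centre, with the arm clear, and I handed the job in (no verdict was returned).

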